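Shut the housing cover and tuck the closing strip under its lip

ROBOT

A 7-joint arm with a two-finger parallel gripper is mounted at the origin on the work surface. World frame = base frame: x ahead of the robot, y to its left, z up, the work surface at z = 0. Lengths are in mm, angles in rad, forces in N, time in s.
With the tool pointing down it reaches from about 425 to 1025 mm from the base axis. Payload 9.4 kg.
Tool frame: the origin (TCP) lies between the finger pads; the fingertips stand 17 mm ahead of it and the grasp point (between the pads) lies 2 mm behind it; x points along the fingers, y is the direction in which the jaws open and shut, and the axes are right-handed (so a half turn about x gives the same grasp; the last joint's range is limited). The gripper opens to 85 mm and grips with 20 to 120 N. Pads are 22 mm wide; open, the fingers measure 114 mm over their backs; the gripper's body (76 mm by 85 mm) begins 54 mm behind the grasp point. The pads swing forward as they close: fully open they stand 13 mm farther back than shut.
Start: joints at [-1.243, 0.599, -0.003, 1.599, 0.002, 0.943, -0.08], TCP at [285.533, 666.404, 248.275] pointing down, gripper open.
Joint ranges: [-2.57, 2.57], [-0.35, 1.97], [-1.29, 1.29], [0.11, 2.56], [-1.05, 4.19], [0.11, 1.86], [-2.63, 2.63]. Speed limits (rad/s): [2.22, 2.22, 3.01, 3.01, 3.14, 3.14, 3.14].

INTERFACE

Orientations are given as a unit quaternion [w, x, y, z].
In Python, from bench import readout, imaging, robot gives the robot as it stands. The module is installed in compiled form; this text tells all that it offers.
- The arm moves only by the shell command python3 -m crank 'ROWS'. ROWS is a JSON object of lists of equal length, an entry for each row: "dp": the shift along the world's x, y, z scaled (see below), a list of three; "rot": the turn, a rotation vector about the world's x, y, z scaled (see below), a list of three; "hand": the closure, from 0 (fully open) to 1 (shut). In form: {"dp": [[tx, ty, tz], ...], "rot": [[wx, wy, wz], ...], "hand": [hand, ...]}. A call has 1 to 8 rows; each row is the pose to reach, as a shift and turn from the pose measured when the call began; what a row does not reach only later rows make up. The controller multiplies each number of a shift by 15 cm and each number of a turn by pi/4 rad. A row lasts 1/12 s, in which the tool goes at most 41.7 mm and 7.16 degrees, less where a joint would pass 70% of its speed; a pose out of reach is approached as far as the arm can. A call with a number of a shift or a turn outside -1 to 1 is refused whole. A call with a gripper value outside its range is refused whole. The fingers move at their own pace and stop on an object; the grip force is fixed at half the most. Time passes only in rows, so rows that repeat a pose let the fingers close. It gives the time, the measured TCP pose, the force and the opening at its end, in the units of the state.
- readout.observe(): the state, without advancing time (a new reading comes with each control period).
- imaging.read_camera(name): name is "scene" or "top"; returns a dict with "image" (480x640x3 uint8, red, green, blue), "z_map" (480x640 float32, mm along the optical axis (not along the pixel's ray), 0 where there is no reading), "fx", "fy", "cx", "cy" (pixels), "eye" and "orientation" of the camera in the world. Camera axes: x right, y down, z forward; pixel columns grow to the right and rows downward; lengths in mm; the calibration is good to about 2 mm. A picture is of the moment at which its call begins.
- robot.job_done(): hands the job in, once; it reports no verdict.
The state is a dict: "time": time; "joint_pos": joint angles; "qvel": joint speeds; "joint_efforts": joint torques, N m; "tool_pos": TCP position; "eef_rot": TCP orientation; "force": force on the tool from outside, world axes, zero at the start; "ft_torque": the same for the moment, N m; "width": finger opening in mm.
Only numpy, scipy, OpenCV 4.12 (cv2) and the standard library are available. Lean on these libraries where they do the work, as an engineer would, in place of code of your own. Each camera call takes 0.05 s, during which the arm holds its last target.

TASK

Press the housing's hinged blue cover down until it snaps fully shut past its spring catch. Then take the orange closing strip by its black rib, lay it on the aluminium ledge and slide its long edge well home under the cover's overhanging front lip, square and in the middle, without lifting the cover. Finish while still holding the strip pressed firmly flat on the ledge (do not let go), and leave everything else on the bench where it is.

Things in the scene. Friction and masses are not known exactly. Their poses are not given: they have to be found in the camera images.
- housing: Dark steel controller housing fixed to the bench, 280 mm (x) by 240 mm (y), 45 mm high without its cover. Origin: centre of its underside, on the bench. Its +x points from the ledge (robot side) to the hinge, +y along the ledge, z up. In front (local x -140 to -5 mm) lies the flat ledge, behind it an open well with a circuit board, closed by the cover.
- ledge: The flat aluminium ledge of the housing, 135 mm (x) by 240 mm (y); its top is 36 mm above the bench. Origin: centre of its underside, 16 mm below its top, at local (-72.5, 0, 20) mm in the housing; axes as the housing.
- seat (a point): Point on the ledge's top surface directly below the middle of the shut cover's front edge, 30 mm in front of the housing's origin, 36 mm above the bench; axes as the housing. The shut cover laps the ledge from here on towards +x: a slot 9 mm high, 236 mm wide, ending at an upright wall 25 mm in. 110 mm of open ledge lie in front of it.
- cover (a joint): Hinge angle of the blue cover, a plate 170 mm (x) by 236 mm (y) by 6 mm, rad: 0 is shut, grows as the front edge rises; starts at 0.35 to 0.65. Stiff: it stays where it is left. A spring catch holds it up: resistance begins at about 0.10, it snaps over at about 0.04 and is then held at 0 against a hard stop. Pushing it shut takes up to about 8 N on the pad.
- hinge (a point): Middle of the cover's hinge axis, which runs along the housing's y; 165 mm behind the cover's front edge, 48 mm above the bench; axes as the housing. The cover's top face lies 3 mm above the axis (across the plate).
- press_pad (a point): Middle of the black pad on top of the cover, 25 mm behind its front edge (140 mm from the hinge axis): the place to press. It moves with the cover; its z is square to the plate.
- lip (a point): Middle of the lower front edge of the cover; moves with it. Its x and z axes lie along and square to the plate.
- strip: Loose closing strip, 0.10 to 0.21 kg: orange plate 85 (x) by 150 (y) by 4 mm with a black upright rib 12 mm thick (x), 70 mm long (y), rising to 40 mm over the underside. Origin: underside, below the rib's middle; plate from x -20 to +65 mm; the +x edge is the one to tuck. Starts flat on the bench to the robot's right, +x roughly away from the robot; home, its +x agrees with the housing's.
- edge_left (a point): On the underside of the strip's +x edge, 70 mm to +y of its middle.
- edge_right (a point): On the underside of the strip's +x edge, 70 mm to -y of its middle.
- cup_a: White plastic cup of steel screws, 80 mm wide, 45 mm high, loose; origin under its centre. To be left alone; it and the strip may swap places.
- cup_b: The same kind of cup with brass screws, left of the housing. To be left alone.
- drill: Cordless drill lying on its side, about 180 by 230 by 60 mm. To be left alone.
- brackets: Stack of dark steel brackets, 55 by 140 by 30 mm. To be left alone.
- sockets: Black rack with five steel sockets, 50 by 150 by 40 mm. To be left alone.
- driver: Screwdriver with a yellow handle lying on the bench. To be left alone.
Mind the look-alikes: they are no part of the job. There is more than one size of the strip; the job needs the smaller.

How it is judged:
By the outcome, as a careful person would: the job done as asked, in the order asked, and still so for the second after the job is handed in, while the arm keeps its last pose, push and grip.
It also fails if it takes over 54 s, if anything falls off the work surface, if the arm or the gripper's body presses on something with over 40 N, if the wrist force passes 120 N, or if a joint passes its speed limit or range.

## Working session

There is one attempt and no reset: what is moved stays moved. The work goes in short steps, Python scripts to look and compute and a shell command to move; the robot and the scene stay as the last step left them, time stands still between calls to the robot, and variables do not carry over. Pictures are saved under pics/ and viewed, and the job is handed in when it is done.

```bash
mkdir -p pics
cat > h.py <<'E'
import numpy as np,cv2
from bench import readout,imaging,robot
from scipy.spatial.transform import Rotation as R
def cam(n):
    c=imaging.read_camera(n); q=c["orientation"]; c["R"]=R.from_quat([q[1],q[2],q[3],q[0]]).as_matrix(); c["eye"]=np.array(c["eye"]); return c
def cloud(c):
    v,u=np.mgrid[0:480,0:640]; z=c["z_map"]
    p=np.stack([(u-c["cx"])/c["fx"]*z,(v-c["cy"])/c["fy"]*z,z],-1)
    return p@c["R"].T+c["eye"]
def ray(c,uv,h):
    uv=np.atleast_2d(uv); d=np.c_[(uv[:,0]-c["cx"])/c["fx"],(uv[:,1]-c["cy"])/c["fy"],np.ones(len(uv))]@c["R"].T
    return c["eye"]+d*((h-c["eye"][2])/d[:,2])[:,None]
def save(c,name): cv2.imwrite("pics/"+name,c["image"][...,::-1])
def st():
    s=readout.observe(); print({k:np.round(s[k],3).tolist() for k in ["time","tool_pos","eef_rot","force","ft_torque","width","joint_pos"]}); return s
E
python3 - <<'E'
from h import *
for n in ["scene","top"]:
    c=cam(n); save(c,n+"0.png"); print(n,c["eye"],c["fx"],c["R"].round(2).tolist()); np.savez(n+"0.npz",**c)
st()
E
```

```text
scene [1332.51622165 -250.92924975 1028.54597052] 446.71566784137235 [[0.25, 0.71, -0.66], [0.97, -0.17, 0.19], [0.02, -0.68, -0.73]]
top [ 419.53735231  -22.00604231 1415.07506457] 554.7204617296146 [[0.02, -1.0, 0.05], [-1.0, -0.02, 0.01], [-0.01, -0.05, -1.0]]
{'time': 0.1, 'tool_pos': [285.379, 666.035, 247.502], 'eef_rot': [0.693, 0.142, 0.693, -0.143], 'force': [0.404, -0.544, -0.091], 'ft_torque': [-0.024, -0.016, -0.039], 'width': 85.114, 'joint_pos': [-1.243, 0.6, -0.003, 1.6, 0.002, 0.943, -0.08]}
```

View pics/scene0.png

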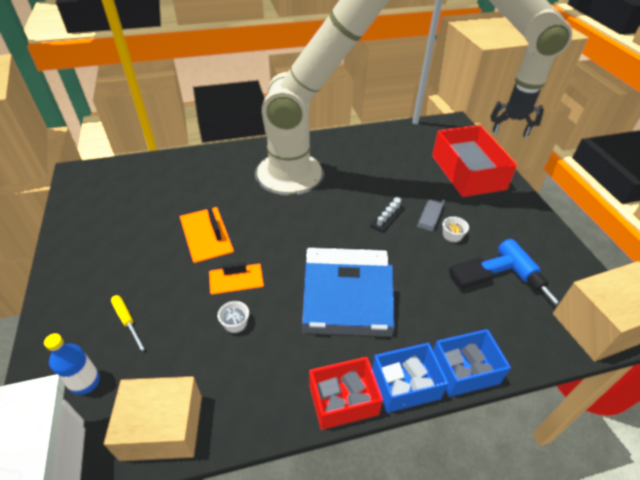

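View pics/top0.png

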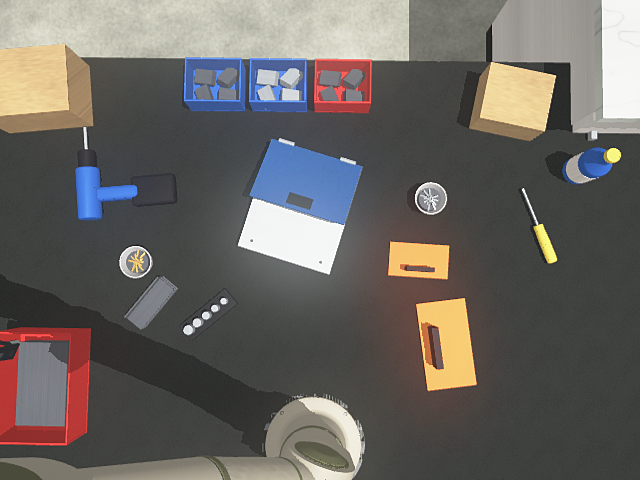

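The scene has two orange strips. The smaller is at top pixel (419,261) and scene pixel (236,278). The larger is at top (447,344) and scene (207,235). The cover is at top (305,180), standing partly open. I'll measure these now and check the choice in a close crop.

Run:
```python
from h import *
c=dict(np.load("top0.npz")); P=cloud(c); im=c["image"]; 
hsv=cv2.cvtColor(im,cv2.COLOR_RGB2HSV)
m=cv2.inRange(hsv,(8,150,150),(22,255,255))
cs,_=cv2.findContours(m,0,2)
for k in cs:
    if cv2.contourArea(k)<800: continue
    r=cv2.minAreaRect(k); b=cv2.boxPoints(r); w=ray(c,b,4)
    print("orange",np.round(r[0]),"corners",w[:,:2].round(1).tolist(),"sides",np.linalg.norm(w[1]-w[0]).round(1),np.linalg.norm(w[2]-w[1]).round(1))
# depth points
for n,box in [("small",(380,235,460,285))]:
    x0,y0,x1,y1=box; Q=P[y0:y1,x0:x1]; 
    up=Q[(Q[...,2]>25)]
    pl=Q[(m[y0:y1,x0:x1]>0)]
    print(n,"rib",up.mean(0).round(1),len(up),up.min(0).round(1),up.max(0).round(1),"plate z",np.median(pl[:,2]))
    bench=np.median(P[290:330,250:380,2]); print("bench z",bench)
    rr=cv2.minAreaRect(up[:,:2].astype(np.float32)); print("ribrect",rr)
mb=cv2.inRange(hsv,(100,100,80),(125,255,255)); mb[:, :235]=0; mb[:130]=0; mb[:,370:]=0
mb[240:]=0
pts=P[cv2.erode(mb,np.ones((5,5)))>0]
A=np.c_[pts[:,:2],np.ones(len(pts))]; co,*_=np.linalg.lstsq(A,pts[:,2],rcond=None)
n=np.array([-co[0],-co[1],1]);n/=np.linalg.norm(n); print("cover normal",n,"angle",np.arccos(n[2]),"fall dir",np.degrees(np.arctan2(-n[1],-n[0])),"z range",pts[:,2].min(),pts[:,2].max(), "resid",np.std(pts[:,2]-A@co))
cc=max(cv2.findContours(mb,0,2)[0],key=cv2.contourArea)
print("cover rect",cv2.boxPoints(cv2.minAreaRect(cc)).round(1).tolist(), cv2.approxPolyDP(cc,6,True)[:,0].tolist())
# pad
mp=(im.max(2)<80); mp[:190]=False; mp[212:]=False; mp[:,:283]=False; mp[:,318:]=False
mp&= cv2.morphologyEx(mp.astype(np.uint8),cv2.MORPH_OPEN,np.ones((3,3)))>0
print("pad",P[mp].mean(0),mp.sum(), np.argwhere(mp).mean(0))
# ledge
ml=(im.min(2)>190); ml[:195]=False; ml[280:]=False; ml[:,:230]=False; ml[:,365:]=False
lp=cv2.findContours(ml.astype(np.uint8),0,2)[0]; k=max(lp,key=cv2.contourArea); a=cv2.approxPolyDP(k,4,True)[:,0]; print("ledge",a.tolist(), ray(c,a.astype(float),36)[:,:2].round(1).tolist(), "z",np.median(P[ml][:,2]))
cv2.imwrite("pics/crop1.png",cv2.resize(im[120:400,230:510,::-1],None,fx=2.1,fy=2.1,interpolation=cv2.INTER_CUBIC))
```

```text
small rib [ 441.4 -235.6  168.9] 160 [ 419.5 -293.4   27.8] [ 449.8  -22.  1415.1] plate z 4.380175568525601
bench z 0.6675852245223268
ribrect ((436.7538146972656, -157.427490234375), (16.004215240478516, 272.5534973144531), 3.8847708702087402)
cover normal [ 0.64277705 -0.11974699  0.75663619] angle 0.7126433739970337 fall dir 169.44698350084016 z range 44.118509614257846 1415.0750645680582 resid 67.57493687016739
cover rect [[248.60000610351562, 195.39999389648438], [266.70001220703125, 136.39999389648438], [361.70001220703125, 165.6999969482422], [343.6000061035156, 224.60000610351562]] [[271, 139], [249, 194], [343, 224], [361, 166]]
pad [nan nan nan] 0 [nan nan]
ledge [[252, 199], [238, 245], [329, 273], [344, 225]] [[611.0, 162.6], [495.0, 195.0], [428.9, -33.0], [549.0, -68.6]] z 36.704208843828155<stdin>:28: RuntimeWarning: Mean of empty slice.
  ret = um.true_divide(
```

View pics/crop1.png

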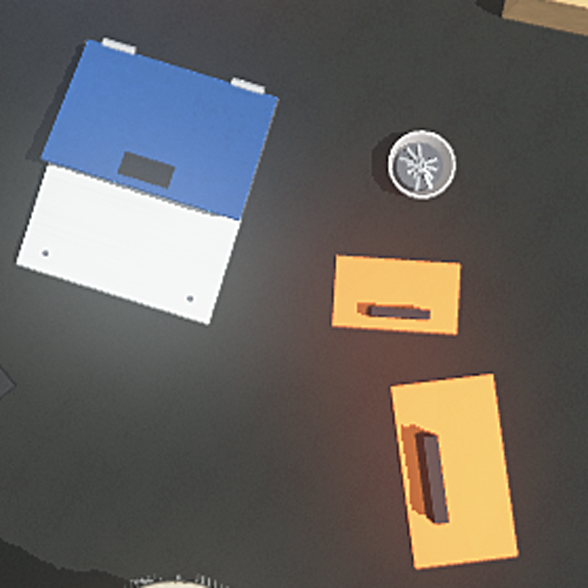

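The crop shows the smaller strip at crop (397,295), with its rib near the robot-side edge so +x points away from the robot. That matches 150×85 mm. The larger strip at crop (455,470) is the look-alike. I'll refine the measurements, leaving out invalid depth.

Run:
```python
from h import *
from scipy.optimize import least_squares
c=dict(np.load("top0.npz")); P=cloud(c); P[c["z_map"]<=0]=np.nan; im=c["image"]
hsv=cv2.cvtColor(im,cv2.COLOR_RGB2HSV); print("strip hsv",hsv[250,400],"pad",im[200,298],im[268,420])
m=cv2.inRange(hsv,(8,90,140),(28,255,255))
for k in cv2.findContours(m,0,2)[0]:
    if cv2.contourArea(k)<800: continue
    r=cv2.minAreaRect(k); b=cv2.boxPoints(r); w=ray(c,b,4)
    print("orange",np.round(r[0]),w[:,:2].round(1).tolist(),"sides",np.linalg.norm(w[1]-w[0]).round(1),np.linalg.norm(w[2]-w[1]).round(1),"ctr",w.mean(0)[:2].round(1))
Q=P[235:285,380:460].reshape(-1,3); up=Q[Q[:,2]>30]
print("rib",len(up),up.mean(0).round(1),cv2.minAreaRect(up[:,:2].astype(np.float32)),np.nanmax(Q[:,2]))
mb=cv2.inRange(hsv,(100,100,80),(125,255,255)); mb[:130]=0; mb[240:]=0; mb[:,:235]=0; mb[:,370:]=0
pts=P[cv2.erode(mb,np.ones((7,7)))>0]; pts=pts[np.isfinite(pts[:,2])]
A=np.c_[pts[:,:2],np.ones(len(pts))]
f=least_squares(lambda x:A@x-pts[:,2],[0,0,50],loss="soft_l1"); co=f.x
n=np.array([-co[0],-co[1],1]);n/=np.linalg.norm(n); print("normal",n.round(3),"theta",np.arccos(n[2]),"yaw deg",np.degrees(np.arctan2(n[1],n[0])),"z",pts[:,2].min(),pts[:,2].max())
# intersect corner rays
cc=np.array([[271,139],[249,194],[343,224],[361,166]],float)
d=np.c_[(cc[:,0]-c["cx"])/c["fx"],(cc[:,1]-c["cy"])/c["fy"],np.ones(4)]@c["R"].T
t=(co[2]+co[:2]@c["eye"][:2]-c["eye"][2])/(d[:,2]-d[:,:2]@co[:2]); W=c["eye"]+d*t[:,None]; print("cover corners",W.round(1).tolist())
mp=(im.max(2)<90).astype(np.uint8); mp[:188]=0; mp[214:]=0; mp[:,:280]=0; mp[:,322:]=0
k=max(cv2.findContours(mp,0,2)[0],key=cv2.contourArea); r=cv2.minAreaRect(k); print("pad px",r)
d=np.array([(r[0][0]-c["cx"])/c["fx"],(r[0][1]-c["cy"])/c["fy"],1])@c["R"].T; t=(co[2]+co[:2]@c["eye"][:2]-c["eye"][2])/(d[2]-d[:2]@co[:2]); print("pad",(c["eye"]+d*t).round(1))
# ledge edges front corners & sides
ml=((im.min(2)>185)).astype(np.uint8); ml[:195]=0; ml[280:]=0; ml[:,:230]=0; ml[:,365:]=0
k=max(cv2.findContours(ml,0,1)[0],key=cv2.contourArea)[:,0].astype(float)
W=ray(c,k+0.0,36)[:,:2]
a=np.array([[238,245],[329,273],[344,225],[252,199]],float)
for i,j,nm in [(0,1,"front"),(1,2,"right"),(3,0,"left")]:
    p,q=a[i],a[j]; u=(q-p)/np.linalg.norm(q-p); s=(k-p)@u; dd=np.abs((k-p)@np.array([-u[1],u[0]])); sel=(dd<3)&(s>6)&(s<np.linalg.norm(q-p)-8)
    l=cv2.fitLine(W[sel].astype(np.float32),cv2.DIST_HUBER,0,.01,.01).ravel(); print(nm,sel.sum(),l[2:].round(1),np.degrees(np.arctan2(l[1],l[0])).round(2))
# hinge blobs
```

```text
strip hsv [ 19 140 247] pad [ 96 101 106] [110  87  85]
orange [446. 344.] [[355.9, -252.7], [374.5, -377.3], [155.3, -406.9], [136.7, -283.5]] sides 125.9 221.3 ctr [ 255.6 -330.1]
orange [418. 260.] [[426.0, -180.9], [513.3, -186.4], [504.7, -338.3], [417.6, -332.4]] sides 87.5 152.2 ctr [ 465.4 -259.5]
orange [508. 121.] [[807.1, -386.9], [881.1, -401.3], [845.1, -589.0], [771.4, -574.1]] sides 75.4 191.1 ctr [ 826.2 -487.8]
orange [519.  90.] [[866.1, -420.5], [982.3, -444.2], [948.7, -610.9], [833.0, -586.5]] sides 118.6 170.0 ctr [ 907.5 -515.5]
orange [44. 88.] [[998.6, 851.9], [1021.7, 608.3], [800.9, 582.0], [777.8, 823.5]] sides 244.6 222.3 ctr [899.8 716.4]
rib 142 [ 443.8 -258.1   40.2] ((443.8426208496094, -258.3554382324219), (69.8948745727539, 11.934696197509766), 87.05154418945312) 47.720862463094136
normal [ 0.345 -0.104  0.933] theta 0.36834143549760534 yaw deg -16.738736295988534 z 44.118509614257846 112.43743147419741
cover corners [[759.8, 116.5, 51.3], [612.4, 160.0, 110.7], [544.3, -63.7, 111.0], [695.3, -108.3, 50.2]]Traceback (most recent call last):
  File "<stdin>", line 22, in <module>
ValueError: max() iterable argument is empty
```

Run:
```python
from h import *
c=dict(np.load("top0.npz")); P=cloud(c); im=c["image"]
mp=(im.max(2)<125).astype(np.uint8); mp[:190]=0; mp[210:]=0; mp[:,:284]=0; mp[:,316:]=0
ks=cv2.findContours(mp,0,2)[0]; k=max(ks,key=cv2.contourArea); r=cv2.minAreaRect(k); print("pad px",r)
print("pad",P[int(r[0][1]),int(r[0][0])].round(1))
ml=((im.min(2)>185)).astype(np.uint8); ml[:195]=0; ml[280:]=0; ml[:,:230]=0; ml[:,365:]=0
k=max(cv2.findContours(ml,0,1)[0],key=cv2.contourArea)[:,0].astype(float)
W=ray(c,k,36)[:,:2]
a=np.array([[238,245],[329,273],[344,225],[252,199]],float); L={}
for i,j,nm in [(0,1,"front"),(1,2,"right"),(3,0,"left")]:
    p,q=a[i],a[j]; u=(q-p)/np.linalg.norm(q-p); s=(k-p)@u; dd=np.abs((k-p)@np.array([-u[1],u[0]])); sel=(dd<3)&(s>6)&(s<np.linalg.norm(q-p)-8)
    l=cv2.fitLine(W[sel].astype(np.float32),cv2.DIST_HUBER,0,.01,.01).ravel(); L[nm]=l; print(nm,sel.sum(),l[2:].round(1),np.degrees(np.arctan2(l[1],l[0])).round(2))
def X(a,b):
    t=np.linalg.solve(np.c_[a[:2],-b[:2]],b[2:]-a[2:]); return a[2:]+t[0]*a[:2]
A=X(L["front"],L["left"]);B=X(L["front"],L["right"]); print("front corners",A,B,np.linalg.norm(A-B)); M=(A+B)/2
d=(A-B)/np.linalg.norm(A-B); x=np.array([d[1],-d[0]]); print("yaw",np.degrees(np.arctan2(x[1],x[0])),"origin",M+140*x,"seat",M+110*x,"ex",x)
# same from depth+mask in scene cam
c=dict(np.load("scene0.npz")); P=cloud(c); P[c["z_map"]<=0]=np.nan
im=c["image"]; sub=np.zeros((480,640),bool); sub[240:275,295:400]=True
ml=(im.min(2)>185)&sub&(np.abs(P[...,2]-36)<6); p=P[ml]; r=cv2.minAreaRect(p[:,:2].astype(np.float32)); print("scene ledge",r,cv2.boxPoints(r).round(1).tolist(),np.median(p[:,2]))
sub[:]=0; sub[255:300,195:275]=True
s=sub&(P[...,2]>30); p=P[s]; print("scene rib",p.mean(0),cv2.minAreaRect(p[:,:2].astype(np.float32)))
```

```text
pad px ((299.1513671875, 200.5081329345703), (24.850257873535156, 10.734135627746582), 17.10272979736328)
pad [601.3  41.7  99.9]
front 78 [462.1  82.6] 73.49
right 35 [486.6 -49. ] -16.61
left 33 [548.1 180.2] -16.95
front corners [495.73126 196.16641] [428.22174  -31.642708] 237.60161
yaw -16.506794 origin [596.20654   42.483788] seat [567.443    51.00766] ex [ 0.9587861  -0.28412905]
scene ledge ((489.0413818359375, 71.99029541015625), (240.10057067871094, 63.16487121582031), 73.87574005126953) [[425.3999938964844, -34.599998474121094], [486.0, -52.099998474121094], [552.7000122070312, 178.5], [492.0, 196.10000610351562]] 35.25866902239051
scene rib [ 445.89373941 -260.26457793   37.47483723] ((444.65899658203125, -260.2621765136719), (68.41710662841797, 16.924768447875977), 89.35050201416016)
```

```bash
cat >> h.py <<'E'
def tool(s):
    q=s["eef_rot"]; return R.from_quat([q[1],q[2],q[3],q[0]]).as_matrix()
ex=np.array([np.cos(np.radians(-16.5)),np.sin(np.radians(-16.5)),0])
def goto(p,xdir=None,ydeg=None):
    """needed shift in command units and rotation vector units to get tool x down and y at yaw ydeg"""
    s=readout.observe(); T=tool(s); dp=(np.array(p)-s["tool_pos"])/150
    y=np.array([np.cos(np.radians(ydeg)),np.sin(np.radians(ydeg)),0]); x=np.array([0,0,-1.]); out=[]
    for sg in (1,-1):
        G=np.c_[x,sg*y,np.cross(x,sg*y)]; out.append(R.from_matrix(G@T.T).as_rotvec()/(np.pi/4))
    print("pos",np.round(s["tool_pos"],1),"dp",dp.round(3),"rot A",out[0].round(3),"rot B",out[1].round(3),"F",np.round(s["force"],1),"M",np.round(s["ft_torque"],2),"w",np.round(s["width"],1),"t",round(s["time"],2),"q",np.round(s["joint_pos"],2))
E
python3 -c "
from h import *
s=readout.observe();print(tool(s).round(3))
goto([597,41,170],ydeg=-16.5)"
```

```text
[[-0.     0.394  0.919]
 [-0.001  0.919 -0.394]
 [-1.    -0.001  0.   ]]
pos [285.4 666.  247.5] dp [ 2.077 -4.167 -0.517] rot A [ 1.000e-03 -2.000e-03 -1.851e+00] rot B [2.000e-03 1.000e-03 2.149e+00] F [ 0.4 -0.5 -0.1] M [-0.02 -0.02 -0.04] w 85.1 t 0.1 q [-1.24  0.6  -0.    1.6   0.    0.94 -0.08]
```

```bash
python3 -m crank '{"dp":[[0.5,-1,0],[0.5,-1,0],[0.5,-1,0],[0.5,-1,0],[0.5,-1,0],[0.5,-1,0]],"rot":[[0,0,-0.45],[0,0,-0.45],[0,0,-0.45],[0,0,-0.45],[0,0,-0.45],[0,0,-0.45]],"hand":[1,1,1,1,1,1]}'
python3 -m crank '{"dp":[[0.5,-1,0],[0.5,-1,0],[0.5,-1,0],[0.5,-1,0],[0.5,-1,0],[0.5,-1,0]],"rot":[[0,0,-0.45],[0,0,-0.45],[0,0,-0.45],[0,0,-0.45],[0,0,-0.45],[0,0,-0.45]],"hand":[1,1,1,1,1,1]}'
python3 -c "
from h import *
goto([597,41,170],ydeg=-16.5)"
```

```text
time: 0.6
tool_pos: [362.3, 513.3, 247.7]
eef_rot: [0.657, 0.262, 0.656, -0.264]
force: [-0.4, 0.5, 0.4]
width: 12.0
time: 1.1
tool_pos: [438.5, 361.6, 247.8]
eef_rot: [0.599, 0.374, 0.599, -0.376]
force: [-0.5, 1.0, 0.5]
width: 0.0
pos [438.5 361.6 247.8] dp [ 1.057 -2.137 -0.519] rot A [ 0.002 -0.002 -0.942] rot B [3.000e-03 3.000e-03 3.058e+00] F [-0.5  1.   0.5] M [0.02 0.02 0.02] w 0.0 t 1.1 q [-0.93  0.42  0.2   1.97 -0.11  0.77 -0.22]
```

```bash
python3 -m crank '{"dp":[[0.5,-1,0],[0.5,-1,0],[0.5,-1,0],[0.5,-1,0],[0.5,-1,0],[0.5,-1,0]],"rot":[[0,0,-0.45],[0,0,-0.45],[0,0,-0.45],[0,0,-0.45],[0,0,-0.45],[0,0,-0.45]],"hand":[1,1,1,1,1,1]}'
python3 -m crank '{"dp":[[0.55,-1,-0.3],[0.55,-1,-0.3],[0.55,-1,-0.3],[0.55,-1,-0.3],[0.55,-1,-0.3],[0.55,-1,-0.3]],"rot":[[0,0,-0.48],[0,0,-0.48],[0,0,-0.48],[0,0,-0.48],[0,0,-0.48],[0,0,-0.48]],"hand":[1,1,1,1,1,1]}'
python3 -c "
from h import *
goto([599,40.5,125],ydeg=-16.5)"
```

```text
time: 1.6
tool_pos: [514.5, 211.4, 247.8]
eef_rot: [0.524, 0.474, 0.523, -0.476]
force: [-0.4, 0.4, -0.4]
width: 0.3
time: 2.1
tool_pos: [598.1, 60.8, 201.5]
eef_rot: [-0.425, -0.564, -0.425, 0.566]
force: [-0.7, -0.1, 0.7]
width: 0.0
pos [598.1  60.8 201.5] dp [ 0.006 -0.135 -0.51 ] rot A [ 0.003 -0.003 -0.009] rot B [0.005 0.004 3.991] F [-0.7 -0.1  0.7] M [ 0.02 -0.   -0.01] w 0.0 t 2.1 q [-0.45  0.53  0.38  1.95 -0.29  0.71 -0.18]
```

```bash
python3 -m crank '{"dp":[[0,-0.13,-0.5],[0,-0.13,-0.5],[0,-0.13,-0.5],[0,-0.13,-0.5]],"rot":[[0,0,0],[0,0,0],[0,0,0],[0,0,0]],"hand":[1,1,1,1]}'
python3 - <<'E'
from h import *
goto([590,43,71],ydeg=-16.5)
c=cam("scene"); cv2.imwrite("pics/s1.png",cv2.resize(c["image"][180:360,230:470,::-1],None,fx=3,fy=3))
E
```

```text
time: 2.43
tool_pos: [597.0, 44.1, 125.4]
eef_rot: [-0.425, -0.562, -0.427, 0.567]
force: [0.4, -0.5, 1.1]
width: 0.3
pos [597.   44.1 125.4] dp [-0.047 -0.007 -0.363] rot A [ 0.002 -0.008 -0.013] rot B [1.300e-02 3.000e-03 3.987e+00] F [ 0.4 -0.5  1.1] M [ 0.02 -0.06 -0.03] w 0.3 t 2.43 q [-0.38  0.63  0.31  2.   -0.35  0.56 -0.1 ]
```

View pics/s1.png

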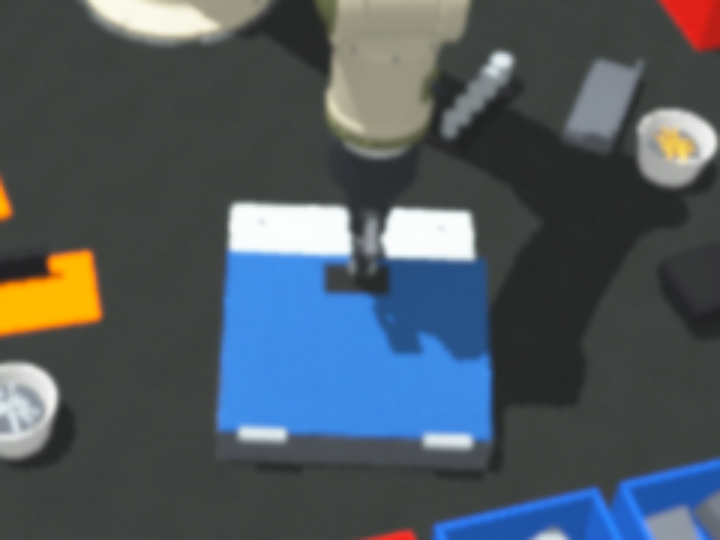

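The closed fingertips are just above the pad, at crop (365,270). I'll press along the arc.

```bash
python3 -m crank '{"dp":[[0,0,-0.06],[0,0,-0.12],[-0.02,0,-0.18],[-0.03,0,-0.22],[-0.03,0,-0.26]],"rot":[[0,0,0],[0,0,0],[0,0,0],[0,0,0],[0,0,0]],"hand":[1,1,1,1,1]}'
python3 -m crank '{"dp":[[0,0,-0.03],[0,0,-0.05],[0,0,-0.07],[0,0,-0.08]],"rot":[[0,0,0],[0,0,0],[0,0,0],[0,0,0]],"hand":[1,1,1,1]}'
python3 -c "
from h import *
goto([590,43,71],ydeg=-16.5)"
```

```text
time: 2.9
tool_pos: [593.0, 44.3, 87.6]
eef_rot: [-0.425, -0.563, -0.427, 0.566]
force: [-0.1, 0.2, 0.5]
width: -0.1
time: 3.23
tool_pos: [592.3, 44.4, 75.3]
eef_rot: [-0.425, -0.563, -0.427, 0.566]
force: [-1.9, 1.0, 3.8]
width: 0.4
pos [592.3  44.4  75.3] dp [-0.015 -0.009 -0.029] rot A [ 0.001 -0.007 -0.013] rot B [1.100e-02 1.000e-03 3.987e+00] F [-1.9  1.   3.8] M [ 0.2   0.62 -0.02] w 0.4 t 3.23 q [-0.34  0.7   0.26  2.04 -0.38  0.46 -0.07]
```

```bash
python3 -m crank '{"dp":[[0,0,-0.03],[0,0,-0.05],[0,0,-0.05]],"rot":[[0,0,0],[0,0,0],[0,0,0]],"hand":[1,1,1]}'
python3 -m crank '{"dp":[[0,0,-0.03],[0,0,-0.04],[0,0,-0.04]],"rot":[[0,0,0],[0,0,0],[0,0,0]],"hand":[1,1,1]}'
```

```text
time: 3.48
tool_pos: [592.2, 44.3, 68.0]
eef_rot: [-0.425, -0.563, -0.427, 0.566]
force: [-1.8, 0.5, 7.1]
width: 0.1
time: 3.73
tool_pos: [592.4, 44.3, 66.9]
eef_rot: [-0.424, -0.564, -0.427, 0.565]
force: [-16.6, 1.3, 65.7]
width: 0.3
```

The force jumped at the hard stop, so the cover is down. I'll back off and look.

```bash
python3 -m crank '{"dp":[[0,0,0.1],[0,0,0.3],[-0.05,-0.2,0.6],[-0.2,-0.6,0.8],[-0.5,-1,0.9],[-0.5,-1,0.9],[-0.5,-1,0.9],[-0.5,-1,0.9]],"rot":[[0,0,0],[0,0,0],[0,0,0],[0,0,0],[0,0,0.08],[0,0,0.16],[0,0,0.24],[0,0,0.29]],"hand":[1,1,1,1,0.5,0,0,0]}'
python3 -m crank '{"dp":[[-0.2,-0.5,0],[-0.4,-0.9,0],[-0.4,-0.9,0],[-0.4,-0.9,0],[-0.4,-0.9,0]],"rot":[[0,0,0],[0,0,0],[0,0,0],[0,0,0],[0,0,0]],"hand":[0,0,0,0,0]}'
python3 - <<'E'
from h import *
c=cam("top"); P=cloud(c); P[c["z_map"]<=0]=np.nan; im=c["image"]; save(c,"t2.png"); np.savez("top2.npz",**c)
hsv=cv2.cvtColor(im,cv2.COLOR_RGB2HSV)
mb=cv2.inRange(hsv,(100,100,80),(125,255,255)); mb[:130]=0; mb[240:]=0; mb[:,:235]=0; mb[:,370:]=0
pts=P[cv2.erode(mb,np.ones((7,7)))>0]; pts=pts[np.isfinite(pts[:,2])]
A=np.c_[pts[:,:2],np.ones(len(pts))]; co=np.linalg.lstsq(A,pts[:,2],rcond=None)[0]; print("slope",co,len(pts), np.percentile(pts[:,2],[1,50,99]))
goto([443,-258,120],ydeg=-3)
E
```

```text
time: 4.4
tool_pos: [514.4, -112.1, 203.9]
eef_rot: [-0.485, -0.513, -0.486, 0.515]
force: [-0.5, 0.3, 0.3]
width: 47.7
time: 4.82
tool_pos: [451.1, -253.5, 204.2]
eef_rot: [-0.484, -0.514, -0.483, 0.518]
force: [0.6, 0.6, 0.1]
width: 85.3
slope [-1.21449256e-03  6.09245102e-04  5.24340261e+01] 4757 [44.94627027 51.67607058 58.07312051]
pos [ 452.7 -250.6  203.9] dp [-0.065 -0.05  -0.56 ] rot A [ 0.002 -0.004  0.013] rot B [-6.000e-03 -3.000e-03 -3.987e+00] F [0.4 0.2 0.1] M [ 0.02 -0.02 -0.  ] w 85.9 t 4.87 q [ 0.19  0.43  0.28  2.13 -0.2   0.61  0.55]
```

View pics/t2.png

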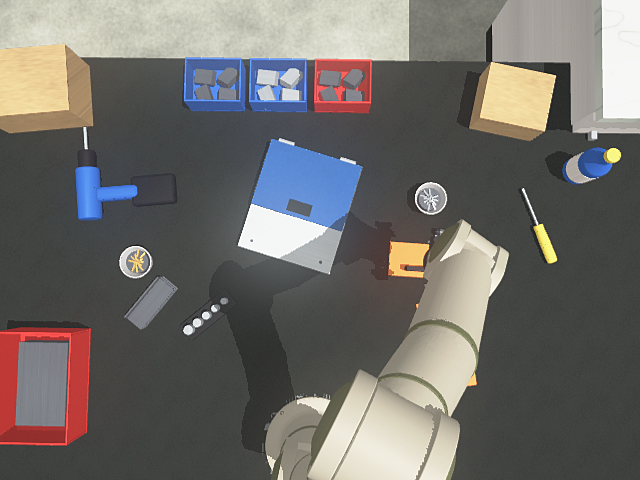

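The cover is now flat, top face at about 51.7 mm with a slope under 0.002, so it is shut. The arm is above the strip at pixel (405,258). I'll descend to the rib next.

```bash
python3 -m crank '{"dp":[[-0.062,-0.05,-0.2],[-0.062,-0.05,-0.45],[-0.062,-0.05,-0.7],[-0.062,-0.05,-0.8],[-0.062,-0.05,-0.8]],"rot":[[0,0,0.012],[0,0,0.012],[0,0,0.012],[0,0,0.012],[0,0,0.012]],"hand":[0,0,0,0,0]}'
python3 - <<'E'
from h import *
goto([443.3,-258.2,26],ydeg=-3)
c=cam("scene"); cv2.imwrite("pics/s2.png",cv2.resize(c["image"][170:350,150:390,::-1],None,fx=3,fy=3))
E
```

```text
time: 5.28
tool_pos: [442.6, -256.2, 80.5]
eef_rot: [-0.485, -0.511, -0.489, 0.515]
force: [-0.2, 0.5, -0.7]
width: 85.2
pos [ 442.6 -256.2   80.5] dp [ 0.005 -0.013 -0.363] rot A [-0.001 -0.01  -0.001] rot B [ 1.500e-02 -2.000e-03  3.999e+00] F [-0.2  0.5 -0.7] M [-0.02 -0.05  0.05] w 85.2 t 5.28 q [ 0.3   0.63  0.16  2.22 -0.29  0.32  0.66]
```

View pics/s2.png

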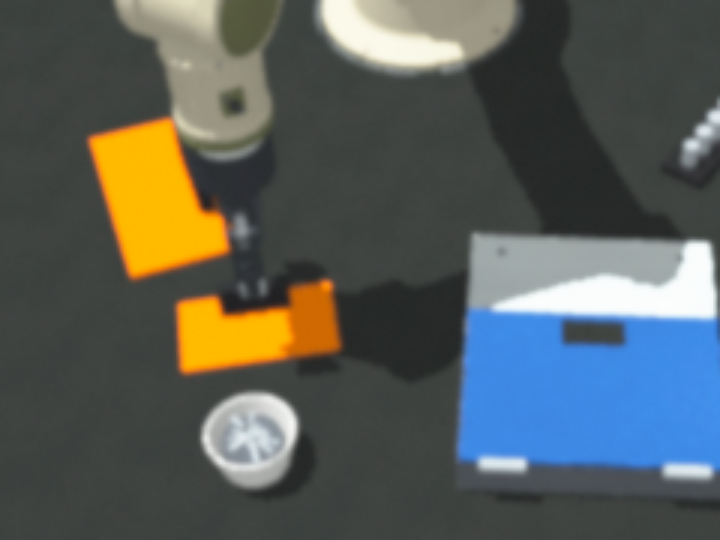

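The fingers are straddling the rib at crop (250,290), and the rear finger clears the larger strip.

```bash
python3 -m crank '{"dp":[[0.004,-0.012,-0.12],[0.004,-0.012,-0.24],[0.004,-0.012,-0.35],[0.004,-0.012,-0.36],[0.004,-0.012,-0.36]],"rot":[[0,-0.01,0],[0,-0.01,0],[0,-0.01,0],[0,-0.01,0],[0,-0.01,0]],"hand":[0,0,0,0,0]}'
python3 -m crank '{"dp":[[0,0,0],[0,0,0],[0,0,0],[0,0,0],[0,0,0],[0,0,0],[0,0,0],[0,0,0]],"rot":[[0,0,0],[0,0,0],[0,0,0],[0,0,0],[0,0,0],[0,0,0],[0,0,0],[0,0,0]],"hand":[0.3,0.6,0.9,1,1,1,1,1]}'
python3 -c "
from h import *
goto([443.3,-258.2,26],ydeg=-3)"
```

```text
time: 5.75
tool_pos: [444.3, -258.3, 28.9]
eef_rot: [0.487, 0.513, 0.486, -0.512]
force: [0.2, -0.8, -0.4]
width: 85.2
time: 6.42
tool_pos: [444.4, -258.4, 29.3]
eef_rot: [0.487, 0.514, 0.486, -0.512]
force: [0.1, 0.1, 6.8]
width: 11.1
pos [ 444.4 -258.4   29.3] dp [-0.007  0.001 -0.022] rot A [-0.     0.003 -0.001] rot B [-5.000e-03 -1.000e-03  3.999e+00] F [0.1 0.1 6.8] M [0.09 0.19 0.03] w 11.1 t 6.42 q [ 0.35  0.72  0.09  2.23 -0.32  0.2   0.68]
```

Gripped, at an opening of 11 mm. I'll lift and carry it over the ledge.

```bash
python3 -m crank '{"dp":[[0,0,0.1],[0,0,0.25],[0,0,0.5],[0,0,0.7],[0.02,0.1,0.7],[0.04,0.35,0.7],[0.06,0.6,0.7],[0.07,0.6,0.7]],"rot":[[0,0,0],[0,0,0],[0,0,0],[0,0,0],[0,0,0],[0,0,-0.05],[0,0,-0.1],[0,0,-0.1]],"hand":[1,1,1,1,1,1,1,1]}'
python3 -m crank '{"dp":[[0.03,0.2,0],[0.06,0.4,0],[0.1,0.65,0],[0.14,0.9,0],[0.14,0.95,0],[0.14,0.95,0],[0.14,0.95,0]],"rot":[[0,0,-0.05],[0,0,-0.1],[0,0,-0.15],[0,0,-0.2],[0,0,-0.2],[0,0,-0.2],[0,0,-0.2]],"hand":[1,1,1,1,1,1,1]}'
python3 - <<'E'
from h import *
goto([492.6,72.5,80],ydeg=-16.5)
c=cam("scene"); cv2.imwrite("pics/s3.png",cv2.resize(c["image"][170:350,200:440,::-1],None,fx=3,fy=3))
E
```

```text
time: 7.08
tool_pos: [454.8, -160.8, 134.0]
eef_rot: [0.467, 0.531, 0.469, -0.529]
force: [0.1, 0.1, -1.9]
width: 10.7
time: 7.67
tool_pos: [475.5, -18.0, 133.9]
eef_rot: [0.425, 0.566, 0.427, -0.564]
force: [-0.3, -0.2, -1.1]
width: 11.1
pos [475.5 -18.  133.9] dp [ 0.114  0.604 -0.359] rot A [-0.005  0.    -0.012] rot B [-1.000e-03 -8.000e-03  3.988e+00] F [-0.3 -0.2 -1.1] M [-0.03 -0.02  0.  ] w 11.1 t 7.67 q [-0.31  0.52  0.33  2.28 -0.43  0.4   0.1 ]
```

View pics/s3.png

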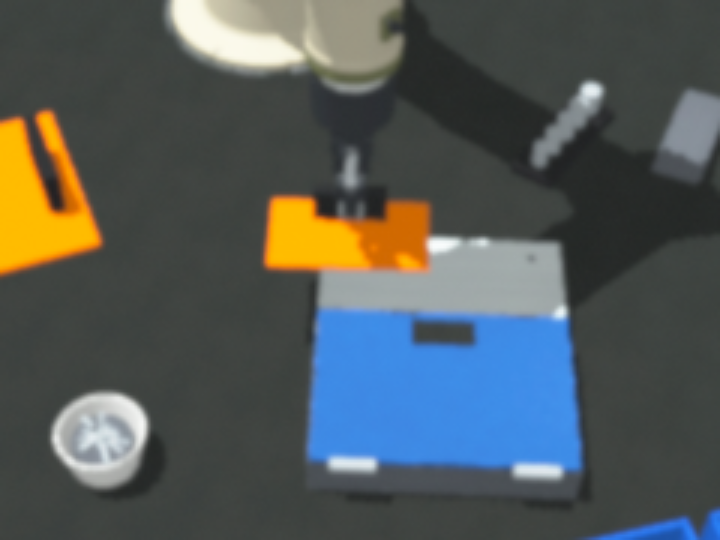

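The strip is held level at crop (350,235), moving towards the middle of the ledge.

```bash
python3 -m crank '{"dp":[[0.03,0.2,0],[0.06,0.4,0],[0.1,0.58,-0.1],[0.1,0.6,-0.2],[0.105,0.6,-0.35],[0.105,0.6,-0.35],[0.105,0.6,-0.35]],"rot":[[0,0,-0.01],[0,0,-0.01],[0,0,-0.01],[0,0,-0.01],[0,0,-0.01],[0,0,-0.01],[0,0,-0.01]],"hand":[1,1,1,1,1,1,1]}'
cat > look.py <<'E'
from h import *
import sys
goto([491.6,72.5,66],ydeg=-16.5)
c=cam("scene"); cv2.imwrite("pics/"+sys.argv[1]+".png",cv2.resize(c["image"][220:340,280:420,::-1],None,fx=5,fy=5,interpolation=cv2.INTER_CUBIC)); np.savez(sys.argv[1]+".npz",**c)
P=cloud(c); P[c["z_map"]<=0]=np.nan; im=c["image"]; hsv=cv2.cvtColor(im,cv2.COLOR_RGB2HSV)
ey=np.array([-ex[1],ex[0],0])
# cover front edge/sides (blue top), in scene view
seat=np.array([565.4,50.6,36])
sub=np.zeros((480,640),np.uint8); sub[225:325,290:400]=1
m=cv2.inRange(hsv,(8,90,80),(22,255,255))*sub
b=cv2.inRange(hsv,(98,100,60),(125,255,255))*sub
for nm,mm in (("strip",m),("cover",b)):
    k=max(cv2.findContours(mm,0,1)[0],key=cv2.contourArea); 
    p=P[cv2.erode(mm,np.ones((3,3)))>0]; p=p[np.isfinite(p[:,2])]
    l=(p-seat)@np.c_[ex,ey,[0,0,1]]
    A=np.c_[l[:,:2],np.ones(len(l))]; co=np.linalg.lstsq(A,l[:,2],rcond=None)[0]
    print(nm,len(p),"plane slope",co.round(4),"z med over ledge",np.median(l[:,2]).round(1))
    h=36+np.median(l[:,2]) 
    W=(ray(c,k[:,0].astype(float),h)-seat)@np.c_[ex,ey,[0,0,1]]
    r=cv2.minAreaRect(W[:,:2].astype(np.float32)); print("  local rect",cv2.boxPoints(r).round(1).tolist(),"size",np.round(r[1],1),"ang",round(r[2],2),"ctr",np.round(r[0],1))
    # side centre
    print("  y min/max",np.percentile(W[:,1],[1,99]).round(1),"x",np.percentile(W[:,0],[1,99]).round(1))
E
python3 look.py s4
```

```text
time: 8.3
tool_pos: [490.7, 68.9, 81.1]
eef_rot: [0.421, 0.568, 0.423, -0.567]
force: [0.3, -0.7, -2.0]
width: 10.9
pos [490.7  68.9  81.1] dp [ 0.006  0.024 -0.1  ] rot A [-0.004 -0.002  0.005] rot B [-3.000e-03  6.000e-03 -3.995e+00] F [ 0.3 -0.7 -2. ] M [-0.05  0.03 -0.02] w 10.9 t 8.3 q [-0.43  0.63  0.26  2.26 -0.52  0.31 -0.01]
strip 911 plane slope [9.50000e-03 1.20000e-03 1.93615e+01] z med over ledge 18.9
  local rect [[-103.9000015258789, -82.0999984741211], [-7.5, -84.0], [-4.5, 68.19999694824219], [-100.9000015258789, 70.0999984741211]] size [152.2  96.4] ang 88.88 ctr [-54.2  -6.9]
  y min/max [-82.   69.3] x [-103.4   -6.7]
cover 3990 plane slope [ 7.30000e-03 -3.90000e-03  1.35377e+01] z med over ledge 14.4
  local rect [[0.8999999761581421, 120.4000015258789], [2.5, -122.69999694824219], [176.60000610351562, -121.5999984741211], [175.0, 121.5]] size [174.1 243.1] ang 0.36 ctr [88.8 -0.6]
  y min/max [-121.8  120.5] x [  2.1 176.2]
```

View pics/s4.png

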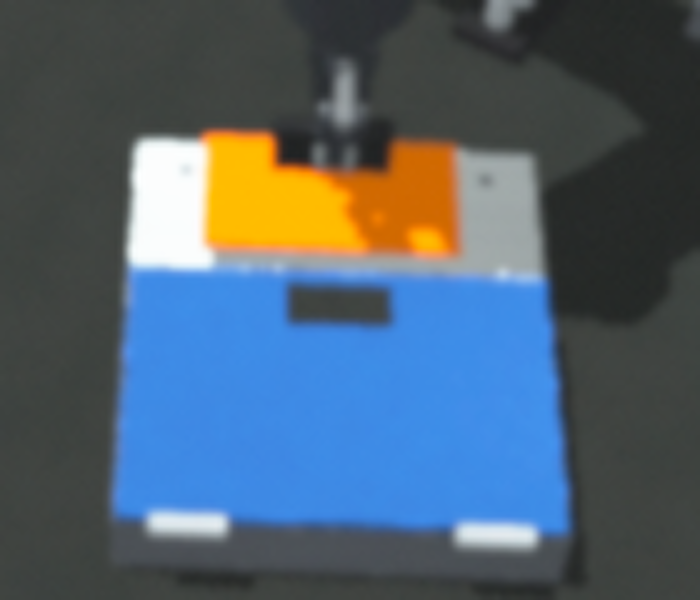

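```bash
python3 -m crank '{"dp":[[-0.007,0.046,0],[-0.007,0.046,-0.04],[-0.007,0.046,-0.09],[-0.007,0.046,-0.09],[-0.007,0.046,-0.09]],"rot":[[0,0,0.005],[0,0,0.005],[0,0,0.005],[0,0,0.005],[0,0,0.005]],"hand":[1,1,1,1,1]}'
cat > edges.py <<'E'
from h import *
import sys
def fit(c,p0,p1,ch,rng=6):
    """subpixel edge line between p0,p1 (px): strongest gradient along the normal; returns pts"""
    p0,p1=np.array(p0,float),np.array(p1,float); u=(p1-p0)/np.linalg.norm(p1-p0); n=np.array([-u[1],u[0]])
    g=ch.astype(np.float32); t=np.arange(-rng,rng+.01,.25); out=[]
    for s in np.linspace(0,np.linalg.norm(p1-p0),60):
        q=p0+u*s+np.outer(t,n); v=cv2.remap(g,q[:,0].astype(np.float32).reshape(1,-1),q[:,1].astype(np.float32).reshape(1,-1),cv2.INTER_LINEAR)[0]
        d=np.abs(np.gradient(cv2.GaussianBlur(v.reshape(1,-1),(9,1),1.5)[0])); i=d.argmax(); out.append(q[i])
    return np.array(out,np.float32)
def line(c,pts,h,seat=np.array([565.4,50.6,36])):
    ey=np.array([-ex[1],ex[0],0]); W=(ray(c,pts.astype(float),h)-seat)@np.c_[ex,ey]
    l=cv2.fitLine(W.astype(np.float32),cv2.DIST_HUBER,0,.01,.01).ravel()
    res=np.abs((W-l[2:])@np.array([-l[1],l[0]])); W=W[res<2]; l=cv2.fitLine(W.astype(np.float32),cv2.DIST_HUBER,0,.01,.01).ravel()
    return l,len(W)
E
python3 - <<'E'
from h import *
c=cam("scene"); np.savez("s5.npz",**c); cv2.imwrite("pics/s5.png",cv2.resize(c["image"][230:290,290:410,::-1],None,fx=6,fy=6,interpolation=cv2.INTER_NEAREST))
c=cam("top"); np.savez("t5.npz",**c); cv2.imwrite("pics/t5.png",cv2.resize(c["image"][130:290,220:380,::-1],None,fx=3.7,fy=3.7,interpolation=cv2.INTER_NEAREST))
goto([491.6,72.5,66],ydeg=-16.5)
E
```

```text
time: 8.77
tool_pos: [489.9, 75.8, 68.0]
eef_rot: [0.422, 0.567, 0.424, -0.566]
force: [0.3, 0.1, -1.2]
width: 11.0
pos [490.   75.8  68.3] dp [ 0.01  -0.022 -0.015] rot A [-0.004 -0.001  0.   ] rot B [-1.e-03  6.e-03 -4.e+00] F [-0.1  0.1 -1. ] M [-0.01  0.09 -0.03] w 10.7 t 8.87 q [-0.42  0.65  0.23  2.27 -0.54  0.28 -0.  ]
```

View pics/s5.png

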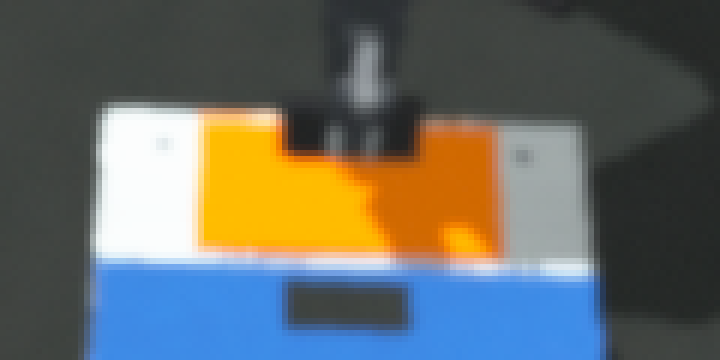

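View pics/t5.png

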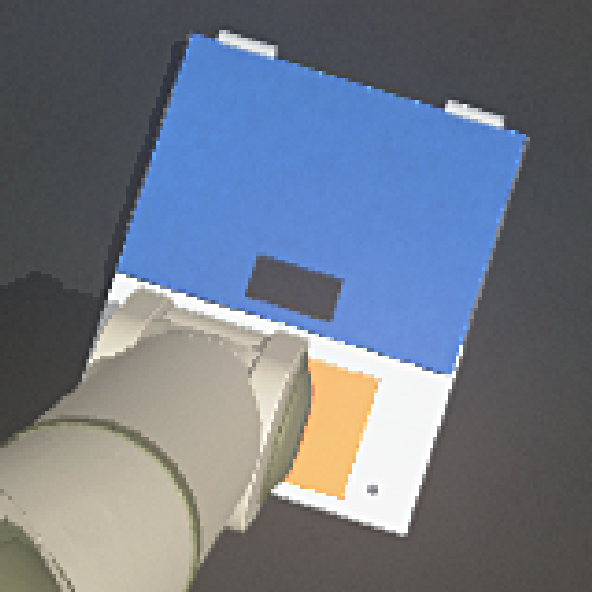

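Run:
```python
from edges import *
s=dict(np.load("s5.npz")); t=dict(np.load("t5.npz"))
def rep(nm,c,p0,p1,ch,h,along):
    I=c["image"].astype(np.float32); g={"b":I[...,2],"r":I[...,0],"rb":I[...,0]-I[...,2]}[ch]
    l,n=line(c,fit(c,p0,p1,g,3.5),h); 
    if along=="y":
        a=np.degrees(np.arctan2(-l[0]*np.sign(l[1]),abs(l[1]))); pos=l[2]-l[3]*l[0]/l[1]; print(nm,"x at y=0: %.1f yaw %.2f n %d"%(pos,a,n))
    else:
        a=np.degrees(np.arctan2(l[1]*np.sign(l[0]),abs(l[0]))); y50=l[3]+(-50-l[2])*l[1]/l[0]; print(nm,"y at x=-50: %.1f yaw %.2f n %d"%(y50,a,n))
rep("S strip front",s,(326,271.3),(352,272.5),"b",40,"y")
rep("S strip left",s,(323,253),(323,269),"b",40,"x")
rep("S strip right",s,(373,255),(373,270),"b",40,"x")
rep("S ledge left",s,(306.2,253),(305.5,270),"r",36,"x")
rep("S ledge right",s,(387.2,255),(388.5,271),"b",36,"x")
rep("S cover front",s,(308,273.5),(387,276),"r",51,"y")
rep("S cover left",s,(305,277),(303,320),"b",51,"x")
rep("S cover right",s,(389.5,278),(394,324),"b",51,"x")
rep("T strip right",t,(322,235),(314,262),"b",40,"x")
rep("T strip front",t,(306,227.7),(321,232.3),"b",40,"y")
rep("T ledge right",t,(341,237),(331.5,271),"b",36,"x")
rep("T cover front",t,(253,204.2),(340,230.6),"r",51,"y")
rep("T cover right",t,(360,170),(343,228),"b",51,"x")
rep("T cover left",t,(270.5,142),(252.5,201),"b",51,"x")
```

```text
S strip front x at y=0: -15.0 yaw -0.54 n 60
S strip left y at x=-50: -71.0 yaw -0.11 n 60
S strip right y at x=-50: 73.9 yaw 0.78 n 60
S ledge left y at x=-50: -122.9 yaw 1.03 n 60
S ledge right y at x=-50: 119.7 yaw -0.36 n 60
S cover front x at y=0: 5.2 yaw 0.32 n 57
S cover left y at x=-50: -121.2 yaw 0.06 n 60
S cover right y at x=-50: 117.4 yaw 0.20 n 60
T strip right y at x=-50: -72.1 yaw -0.18 n 60
T strip front x at y=0: -14.8 yaw -0.01 n 60
T ledge right y at x=-50: -119.5 yaw -0.05 n 60
T cover front x at y=0: -0.1 yaw 0.14 n 60
T cover right y at x=-50: -118.1 yaw 0.07 n 60
T cover left y at x=-50: 118.3 yaw 0.11 n 60
```

Both views agree that the strip is about 3 mm too far to +y, nearly square, with about 15 mm between its edge and the lip. I'll correct that and set it on the ledge.

```bash
python3 -m crank '{"dp":[[-0.006,-0.019,0],[-0.006,-0.019,-0.01],[-0.006,-0.019,-0.02],[-0.006,-0.019,-0.024]],"rot":[[0,0,0.006],[0,0,0.006],[0,0,0.006],[0,0,0.006]],"hand":[1,1,1,1]}'
python3 -c "
from h import *
goto([491.6,72.5,66],ydeg=-16.3)"
```

```text
time: 9.2
tool_pos: [489.2, 72.7, 65.3]
eef_rot: [0.423, 0.566, 0.425, -0.565]
force: [-4.3, -1.4, 24.5]
width: 11.4
pos [489.2  72.7  65.3] dp [ 0.016 -0.001  0.005] rot A [-0.005  0.    -0.001] rot B [-0.    -0.007  3.999] F [-4.3 -1.4 24.5] M [-0.36  0.77  0.01] w 11.4 t 9.2 q [-0.41  0.65  0.22  2.27 -0.54  0.27  0.01]
```

```bash
python3 -m crank '{"dp":[[0.025,-0.0075,-0.001],[0.05,-0.015,-0.001],[0.075,-0.0225,-0.001],[0.1,-0.03,-0.001],[0.125,-0.0375,-0.001],[0.153,-0.0455,-0.001],[0.153,-0.0455,-0.001]],"rot":[[0,0,0],[0,0,0],[0,0,0],[0,0,0],[0,0,0],[0,0,0],[0,0,0]],"hand":[1,1,1,1,1,1,1]}'
python3 - <<'E'
from h import *
goto([491.6,72.5,66],ydeg=-16.3)
c=cam("scene"); np.savez("s6.npz",**c); cv2.imwrite("pics/s6.png",cv2.resize(c["image"][230:330,290:410,::-1],None,fx=6,fy=6,interpolation=cv2.INTER_NEAREST))
c=cam("top"); np.savez("t6.npz",**c); cv2.imwrite("pics/t6.png",cv2.resize(c["image"][130:290,220:380,::-1],None,fx=3.7,fy=3.7,interpolation=cv2.INTER_NEAREST))
E
```

```text
time: 9.78
tool_pos: [512.7, 65.8, 65.3]
eef_rot: [0.423, 0.567, 0.425, -0.565]
force: [-0.5, 0.6, 7.7]
width: 11.2
pos [512.7  65.8  65.3] dp [-0.141  0.045  0.004] rot A [-0.005  0.    -0.001] rot B [-1.000e-03 -8.000e-03  3.999e+00] F [-0.5  0.6  7.7] M [-0.1   0.18 -0.05] w 11.2 t 9.78 q [-0.4   0.66  0.24  2.22 -0.52  0.31  0.01]
```

View pics/s6.png

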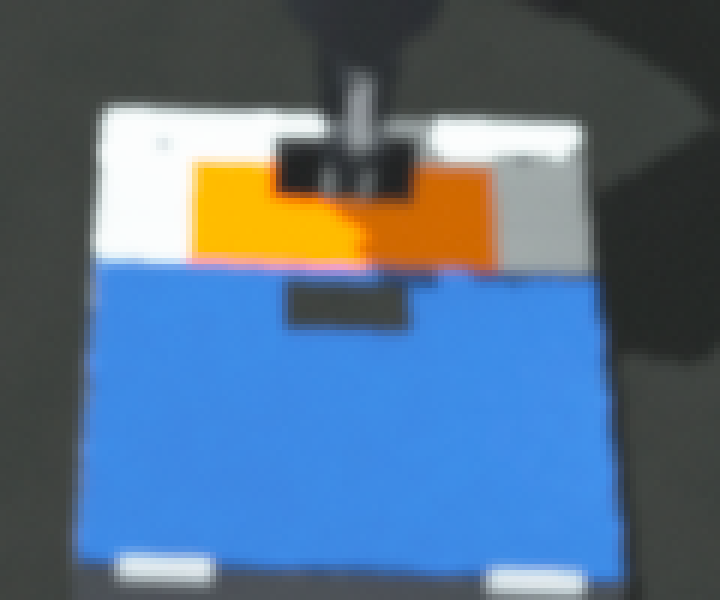

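View pics/t6.png

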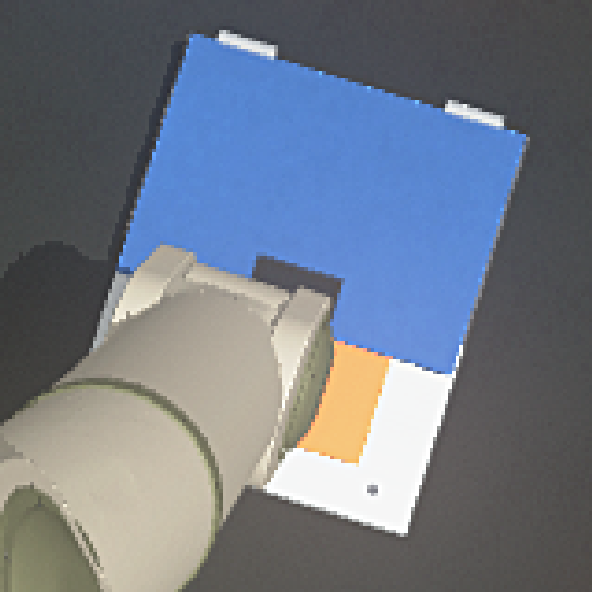

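The edge is entering under the lip squarely and the cover has not lifted. I'll slide further in.

```bash
python3 -m crank '{"dp":[[0.02,-0.006,-0.001],[0.04,-0.012,-0.001],[0.06,-0.018,-0.001],[0.075,-0.022,-0.001],[0.075,-0.022,-0.001]],"rot":[[0,0,0],[0,0,0],[0,0,0],[0,0,0],[0,0,0]],"hand":[1,1,1,1,1]}'
python3 - <<'E'
from edges import *
goto([491.6,72.5,66],ydeg=-16.3)
s=cam("scene"); np.savez("s7.npz",**s); cv2.imwrite("pics/s7.png",cv2.resize(s["image"][230:330,290:410,::-1],None,fx=6,fy=6,interpolation=cv2.INTER_NEAREST))
t=cam("top"); np.savez("t7.npz",**t); cv2.imwrite("pics/t7.png",cv2.resize(t["image"][130:290,220:380,::-1],None,fx=3.7,fy=3.7,interpolation=cv2.INTER_NEAREST))
E
```

```text
time: 10.3
tool_pos: [524.2, 62.4, 65.4]
eef_rot: [0.423, 0.567, 0.425, -0.565]
force: [-2.1, 1.1, 6.1]
width: 10.9
pos [524.2  62.4  65.4] dp [-0.217  0.067  0.004] rot A [-0.005  0.001 -0.001] rot B [-1.000e-03 -8.000e-03  3.999e+00] F [-2.1  1.1  6.1] M [-0.16  0.37 -0.  ] w 10.9 t 10.3 q [-0.39  0.67  0.25  2.2  -0.52  0.33  0.01]
```

View pics/s7.png

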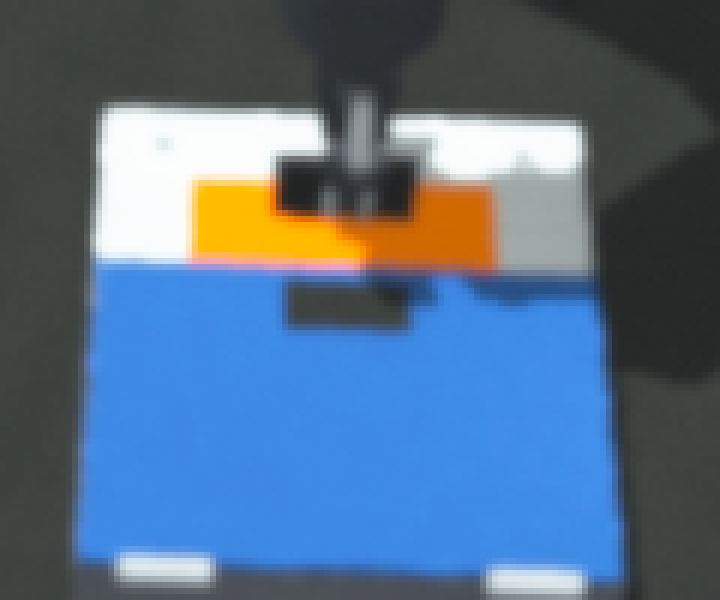

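View pics/t7.png

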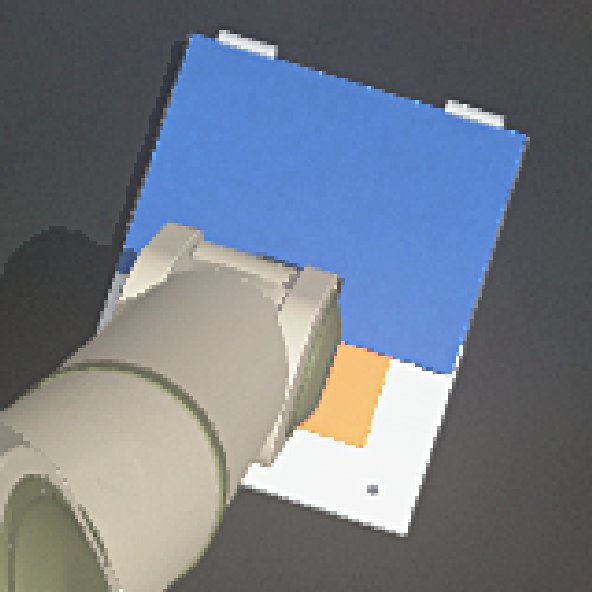

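```bash
cat >> edges.py <<'E'
def rep(nm,c,p0,p1,ch,h,along):
    I=c["image"].astype(np.float32); g={"b":I[...,2],"r":I[...,0],"rb":I[...,0]-I[...,2]}[ch]
    l,n=line(c,fit(c,p0,p1,g,3.5),h)
    if along=="y":
        a=np.degrees(np.arctan2(-l[0]*np.sign(l[1]),abs(l[1]))); pos=l[2]-l[3]*l[0]/l[1]; print(nm,"x at y=0: %.1f yaw %.2f n %d"%(pos,a,n))
    else:
        a=np.degrees(np.arctan2(l[1]*np.sign(l[0]),abs(l[0]))); y50=l[3]+(-50-l[2])*l[1]/l[0]; print(nm,"y at x=-50: %.1f yaw %.2f n %d"%(y50,a,n))
def rep7(n):
    s=dict(np.load("s%s.npz"%n)); t=dict(np.load("t%s.npz"%n))
    rep("T strip rear",t,(305,247.2),(317,250.5),"b",40,"y")
    rep("T strip right",t,(324,230),(319.4,246.5),"b",40,"x")
    rep("T cover right",t,(360,170),(343,228),"b",51,"x")
    rep("T cover front R",t,(327,226.7),(340,230.6),"r",51,"y")
    rep("T ledge right",t,(341,237),(331.5,271),"b",36,"x")
    rep("S strip left",s,(322.3,261.5),(322,271),"b",40,"x")
    rep("S strip right",s,(372,262.5),(372.2,272),"b",40,"x")
    P=cloud(t); I=t["image"]; b=cv2.inRange(cv2.cvtColor(I,cv2.COLOR_RGB2HSV),(100,100,80),(125,255,255)); b[:130]=0;b[240:]=0;b[:,:235]=0;b[:,370:]=0
    p=P[cv2.erode(b,np.ones((7,7)))>0]; A=np.c_[(p-[723.6,3.7,0])@np.c_[ex,[-ex[1],ex[0],0]],np.ones(len(p))]; print("cover slope",np.linalg.lstsq(A,p[:,2],rcond=None)[0].round(4))
    P=cloud(s); I=s["image"]; b=cv2.inRange(cv2.cvtColor(I,cv2.COLOR_RGB2HSV),(8,90,80),(22,255,255)); b[:258]=0;b[275:]=0;b[:,:318]=0;b[:,378:]=0
    p=P[cv2.erode(b,np.ones((3,3)))>0]; A=np.c_[(p-[520,62,0])@np.c_[ex,[-ex[1],ex[0],0]],np.ones(len(p))]; print("strip slope",np.linalg.lstsq(A,p[:,2],rcond=None)[0].round(4))
E
python3 -c "
from edges import *
rep7('7')"
```

```text
T strip rear x at y=0: -63.0 yaw 0.17 n 60
T strip right y at x=-50: -75.8 yaw 1.56 n 60
T cover right y at x=-50: -118.3 yaw 0.10 n 60
T cover front R x at y=0: -0.4 yaw 0.08 n 60
T ledge right y at x=-50: -119.5 yaw -0.04 n 60
S strip left y at x=-50: -74.3 yaw 0.44 n 60
S strip right y at x=-50: 70.8 yaw -0.22 n 60
cover slope [-0.7793 -0.033   3.9822]
strip slope [ 2.56000e-02 -2.30000e-03  3.89282e+01]
```

The edge is about 22 mm in, out of a 25 mm slot. It is centred within 1 mm and square within about 0.2°. I'll nudge it slightly deeper and press firmly.

```bash
python3 -m crank '{"dp":[[0.006,-0.002,-0.001],[0.008,-0.0025,-0.002],[0.008,-0.0025,-0.005],[0.008,-0.0025,-0.006],[0.008,-0.0025,-0.006],[0.008,-0.0025,-0.006]],"rot":[[0,0,0],[0,0,0],[0,0,0],[0,0,0],[0,0,0],[0,0,0]],"hand":[1,1,1,1,1,1]}'
python3 -c "
from h import *
goto([491.6,72.5,66],ydeg=-16.3)"
```

```text
time: 10.9
tool_pos: [524.7, 62.3, 65.3]
eef_rot: [0.423, 0.567, 0.426, -0.565]
force: [-5.8, 1.0, 19.4]
width: 11.2
pos [524.7  62.3  65.3] dp [-0.221  0.068  0.005] rot A [-0.006 -0.    -0.001] rot B [ 0.    -0.01   3.999] F [-5.8  1.  19.4] M [-0.07  1.26 -0.03] w 11.2 t 10.9 q [-0.39  0.67  0.25  2.2  -0.52  0.33  0.02]
```

```bash
python3 - <<'E'
import re
t=open("edges.py").read(); t=t.replace("p=P[cv2.erode(b,np.ones((7,7)))>0];","p=P[(cv2.erode(b,np.ones((7,7)))>0)&(t['z_map']>0)]; p=p[(p[:,2]>30)&(p[:,2]<75)];").replace("p=P[cv2.erode(b,np.ones((3,3)))>0];","p=P[(cv2.erode(b,np.ones((3,3)))>0)&(s['z_map']>0)]; p=p[(p[:,2]<48)];"); open("edges.py","w").write(t)
E
python3 - <<'E'
from edges import *
s=cam("scene"); np.savez("s8.npz",**s); save(s,"s8.png"); t=cam("top"); np.savez("t8.npz",**t); save(t,"t8.png")
rep7('8'); st()
E
```

```text
T strip rear x at y=0: -62.1 yaw -0.15 n 60
T strip right y at x=-50: -75.8 yaw 1.56 n 60
T cover right y at x=-50: -118.1 yaw 0.07 n 60
T cover front R x at y=0: -0.4 yaw 0.08 n 60
T ledge right y at x=-50: -119.5 yaw -0.05 n 60
S strip left y at x=-50: -74.3 yaw 0.44 n 60
S strip right y at x=-50: 70.7 yaw -0.07 n 60
cover slope [-5.00000e-04  1.30000e-03  5.16125e+01]
strip slope [ 1.82000e-02 -2.00000e-04  3.90725e+01]
{'time': 11.0, 'tool_pos': [524.7, 62.268, 65.32], 'eef_rot': [0.423, 0.567, 0.426, -0.565], 'force': [-6.365, 1.719, 20.137], 'ft_torque': [-0.049, 1.282, 0.019], 'width': 10.867, 'joint_pos': [-0.393, 0.672, 0.251, 2.196, -0.517, 0.328, 0.015]}
```

View pics/t8.png

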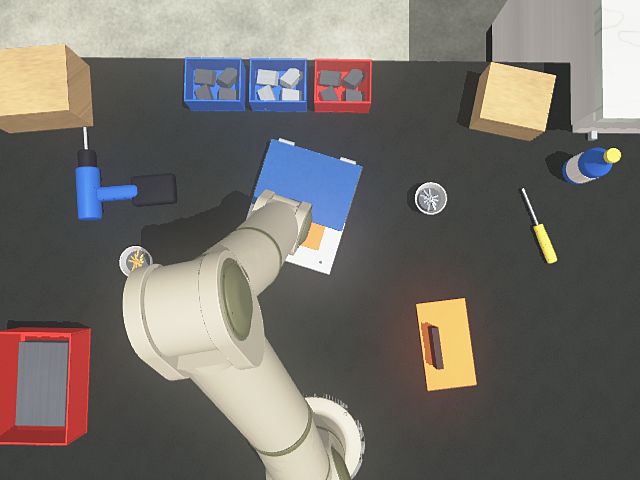

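View pics/s8.png

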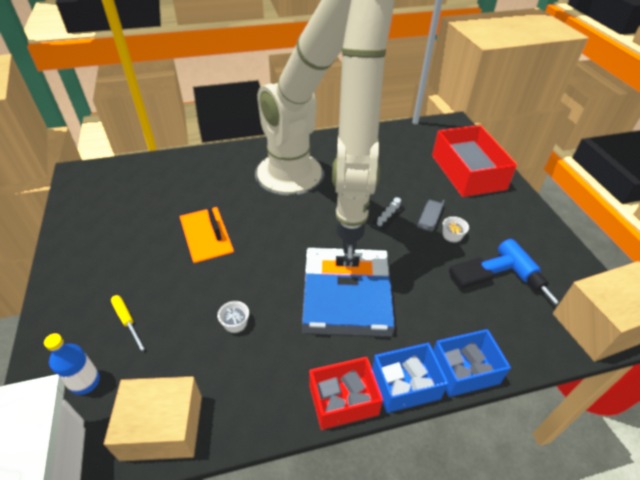

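The pictures show the strip under the lip at scene (347,267), the cover flat, and everything else where it was. The arm is holding with about 20 N downwards, so I'm handing in.

```bash
python3 -c "
from h import *
print(robot.job_done()); st()"
```

```text
the job is handed in; nothing more can be done
None
the job is handed in; nothing more can be done
```

The job is handed in at 11 s of the 54 s allowed. I pressed the cover past its catch, then took the smaller strip by its rib, set it on the ledge and slid it under the lip. The arm is still gripping it.

**Last checks**
- **Cover:** it is shut, with its top face at 51.6 mm and a slope below 0.002 rad, and it did not lift during insertion.
- **Strip position:** its edge is about 22–23 mm into the 25 mm slot. It is centred within about 1 mm and its rear edge is square within about 0.2°.
- **Grip and press:** the jaws are 11 mm apart on the rib, with about 20 N pressing down.
- **Other objects:** the final pictures show them where they were. The arm hides parts of the bench from above, but the other camera shows those.

**What disagreed or was not ideal**
- The closed fingertips briefly reached about 66 N at the cover's hard stop. The wrist limit is 120 N. I take the 40 N limit to cover only the arm and gripper body, so I did not count this as a breach.
- The last 1.2 mm push moved the strip only about 0.5 mm, through either friction or touching the wall.
- Two readings did not fit. A short line fit on the strip's right edge gave 1.6° against about 0.2° from the other edges. A coarse depth fit also showed about 1° of strip tilt. I put the first down to measurement noise. For the second, the moment on the wrist matches friction alone, so I judged the strip flat.

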